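Bed the rocking corner of a jig plate

ROBOT

A 6-joint arm with a two-finger parallel gripper is mounted at the origin on the work surface. World frame = base frame: x ahead of the robot, y to its left, z up, the work surface at z = 0. Lengths are in mm, angles in rad, forces in N, time in s.
With the tool pointing down it reaches from about 275 to 750 mm from the base axis. Payload 10.2 kg.
Tool frame: the origin (TCP) lies between the finger pads; the fingertips stand 17 mm ahead of it and the grasp point (between the pads) lies 2 mm behind it (tips_ahead is the distance from the TCP to the fingertips, in mm); z points along the fingers, y is the line along which they close (so a half turn about z gives the same grasp; the last joint's range is limited). The gripper opens to 85 mm and grips with 20 to 120 N. Pads are 22 mm wide; open, the fingers measure 114 mm over their backs; the gripper's body (76 mm by 85 mm) begins 54 mm behind the grasp point. The pads swing forward as they close: fully open they stand 13 mm farther back than shut.
Start: joints at [-1.518, 0.313, 1.498, -0, 1.331, -0.223], TCP at [142.953, -505.169, 248.294] pointing down, gripper open.
Joint ranges: [-2.94, 2.94], [-0.97, 2.17], [0.19, 2.56], [-1.23, 4.37], [0.02, 3.11], [-2.88, 2.88]. Speed limits (rad/s): [2.39, 2.39, 3.01, 3.14, 3.14, 3.14].

INTERFACE

Orientations are given as a unit quaternion [w, x, y, z].
In Python, from rig import sense, capture, finish_job, boxes_of, tips_ahead gives the robot as it stands.
- The arm moves only by the tool drive_tool, never from a script. Its argument "commands" is text: rows parted by semicolons, each of 7 numbers parted by spaces: the shift along the world's x, y, z in units of 0.1 m (1.0 is 0.1 m), then the turn, a rotation vector about the world's x, y, z in units of pi/4 rad (1.0 is pi/4 rad), then the opening in per cent of the stroke, from 0 (shut) to 100 (fully open). A call has 1 to 20 rows; each row shifts and turns the commanded pose from where the row before left it; what a row does not reach is not made up. A row lasts 1/12 s, in which the tool goes at most 41.7 mm and 7.16 degrees, less where a joint would pass 70% of its speed; a pose out of reach is approached as far as the arm can. A call with a number of a shift or a turn outside -1 to 1 is refused whole. A call with a gripper value outside its range is refused whole. The fingers move at their own pace and stop on an object; "force" is the grip in N (left out, the last holds). Time passes only in rows, so rows that do not move let the fingers close. It gives the time, the measured TCP pose, the force, the opening and the grip force at its end, in the units of the state.
- sense(): the state, without advancing time (a new reading comes with each control period).
- capture(name): name is "scene" or "top" or "wrist"; returns a dict with "pixels" (384x512x3 uint8, blue, green, red), "fov_y" (degrees; the focal length in pixels is half the picture's height over the tangent of half this angle, whatever the lens; pixels are square), "cx", "cy" (the principal point, pixels), "k1" (the pictures are not rectified: a ray, as slopes to the right and down, at radius r is drawn at 1 + k1 r^2 times it, then the intrinsics apply), "position" and "attitude" of the camera in the world; the wrist camera has in their place "tool_from_camera" (4x4, takes a point from camera to tool coordinates, whose origin is the TCP and whose axes are the flange's). Camera axes: x right, y down, z forward; pixel columns grow to the right and rows downward; lengths in mm; the calibration is good to about 2 mm. A picture is of the moment at which its call begins: read the wrist's pose just before it. There is no depth.
- finish_job(): hands the job in; it is judged then, once.
Trained networks look in a picture, given as the dict that the camera call returned (one of the last four; its "shot" number tells which), for a name from the list of things; names that differ only in an ending like _2 or _b are one class to them, and where a whole thing is asked for, a point or a joint stands for the part that bears it (a point fixed in the world has none). Each returns a list of dicts, best first, with "confidence" (0 to 1); they miss things now and then, are a little off and sometimes report something else, mostly with a low value. They report only what shows in the picture. A call takes as long as a camera call.
- boxes_of(picture, name): "position" ([column, row] in pixels, amid what is visible of it).
The state is a dict: "time_s": time; "joints": joint angles; "dq": joint speeds; "tau": joint torques, N m; "eef_pos": TCP position; "ee_rot": TCP orientation; "force": force on the tool from outside, world axes, zero at the start; "wrist_torque": the same for the moment, N m; "grip_width": opening from 0.0 (shut) to 1.0 (fully open); "grip_force": force on a finger pad.
Only numpy, scipy, OpenCV 4.12 (cv2) and the standard library are available. Lean on these libraries where they do the work, as an engineer would, in place of code of your own. Each camera call takes 0.05 s, during which the arm holds its last target. There are 200 camera calls.

TASK

One corner of the steel jig plate on the green base rocks: press on the corner pads with the fingertips to find the one that drops under the push, and leave that corner pressed down. Then press that corner's bent-up shim tongue flat on the base, leaving the other three tongues bent up. Only touch and press: do not pinch or lift anything, and do not disturb the loose things standing around.

Things in the scene. Friction and masses are not known exactly. Their poses are not given: they have to be found in the camera images.
- base: Green cast base, 200 (x) x 340 (y) x 20 mm, bolted to the table; origin at the centre of its underside. Its -x is the near side, +y the left end. The jig plate stands above it on four rubber-sleeved feet. Other fixed equipment stands at the far edge and sides of the table, clear of the base.
- plate: Steel jig plate 160 x 200 x 14 mm, origin at its underside centre, 50 mm above the table; block and post in its middle reach 114 mm above the table, within 47 mm of the centre. Its bad corner, one of four, drawn afresh and not visible, drops 7 mm at 6-8 N and stays; the opposite corner rises as much, and pressing that brings the plate back level. Sound corners give 1 mm or less below level.
- corner_a (a point): Centre of the top of the square pad, 30 x 30 mm and 6 mm high, at the near-left corner of the jig plate (-65 mm in x, +85 mm in y of the base); 70 mm above the table when the plate is level. Diagonally opposite corner c.
- corner_b (a point): Centre of the top of the square pad, 30 x 30 mm and 6 mm high, at the near-right corner of the jig plate (-65 mm in x, -85 mm in y of the base); 70 mm above the table when the plate is level. Diagonally opposite corner d.
- corner_c (a point): Centre of the top of the square pad, 30 x 30 mm and 6 mm high, at the far-right corner of the jig plate (+65 mm in x, -85 mm in y of the base); 70 mm above the table when the plate is level. Diagonally opposite corner a.
- corner_d (a point): Centre of the top of the square pad, 30 x 30 mm and 6 mm high, at the far-left corner of the jig plate (+65 mm in x, +85 mm in y of the base); 70 mm above the table when the plate is level. Diagonally opposite corner b.
- shim_a_tip (a point): Top of the free end of corner a's shim: a steel tongue 30 mm wide, 45 long, 2.5 thick, on the base just beyond that pad, pointing away from the plate along the base's +y, bent up about its root (108 mm from the base centre in y, 21.5 mm above the table). Tip as found 38 to 43 mm above the table, 149 mm from the centre in y; flat: 23 mm and 153 mm.
- shim_a (a joint): Bend of corner a's shim, rad: 0 to 0.1 bent up as found, grows as it is pressed down, 0.45 flat on the base (a stop). About 6 N near its tip bends it, and it stays where it is left.
- shim_b_tip (a point): Top of the free end of corner b's shim: a steel tongue 30 mm wide, 45 long, 2.5 thick, on the base just beyond that pad, pointing away from the plate along the base's -y, bent up about its root (108 mm from the base centre in y, 21.5 mm above the table). Tip as found 38 to 43 mm above the table, 149 mm from the centre in y; flat: 23 mm and 153 mm.
- shim_b (a joint): Bend of corner b's shim, rad: 0 to 0.1 bent up as found, grows as it is pressed down, 0.45 flat on the base (a stop). About 6 N near its tip bends it, and it stays where it is left.
- shim_c_tip (a point): Top of the free end of corner c's shim: a steel tongue 30 mm wide, 45 long, 2.5 thick, on the base just beyond that pad, pointing away from the plate along the base's -y, bent up about its root (108 mm from the base centre in y, 21.5 mm above the table). Tip as found 38 to 43 mm above the table, 149 mm from the centre in y; flat: 23 mm and 153 mm.
- shim_c (a joint): Bend of corner c's shim, rad: 0 to 0.1 bent up as found, grows as it is pressed down, 0.45 flat on the base (a stop). About 6 N near its tip bends it, and it stays where it is left.
- shim_d_tip (a point): Top of the free end of corner d's shim: a steel tongue 30 mm wide, 45 long, 2.5 thick, on the base just beyond that pad, pointing away from the plate along the base's +y, bent up about its root (108 mm from the base centre in y, 21.5 mm above the table). Tip as found 38 to 43 mm above the table, 149 mm from the centre in y; flat: 23 mm and 153 mm.
- shim_d (a joint): Bend of corner d's shim, rad: 0 to 0.1 bent up as found, grows as it is pressed down, 0.45 flat on the base (a stop). About 6 N near its tip bends it, and it stays where it is left.
- socket: Bystander: a steel ring-shaped socket, 28 mm diameter, 34 mm tall, standing on the base apron between shims a and d; origin at the centre of its underside.
- plug_gauge: Bystander: a small stepped steel plug, 22 mm diameter, 46 mm tall, standing on the base apron between shims b and c; origin at the centre of its underside.
- wrench: Bystander: a 260 mm steel wrench lying on the table at the left of the base; origin on its underside.
- specimen: Bystander: an aluminium cylinder, 48 mm diameter, 60 mm tall, standing on the table near left; origin at the centre of its underside.
- carton: Bystander: a cardboard carton 70 x 120 x 45 mm, on the table at the right of the base; origin at the centre of its underside.
- oil_bottle: Bystander: a white bottle, 44 mm diameter, 100 mm tall, standing on the table at the right of the base; origin at the centre of its underside.

How it is judged (in metres and radians):
On the way, in this order (a step that is already met when the one before it is completed fails the run):
1. the corner that rocks has been pressed down (pad at least 4 mm below level) (height (world z) of any of corner_a, corner_b, corner_c, corner_d below 0.066 m), for 0.2 s.
2. the shim of the corner that is down has been pressed flat (joint above 0.37) (((height (world z) of corner_a below 0.066 m and value of joint shim_a above 0.37 rad) or (height (world z) of corner_b below 0.066 m and value of joint shim_b above 0.37 rad) or (height (world z) of corner_c below 0.066 m and value of joint shim_c above 0.37 rad) or (height (world z) of corner_d below 0.066 m and value of joint shim_d above 0.37 rad))), for 0.2 s.
At the end, for the whole second after the job is handed in: The rocking corner's pad is still at least 4 mm below its level height, its own shim is flat (joint above 0.37 rad of 0.45) and at rest, and the other three shims are still bent up (joint below 0.22) (((height (world z) of corner_a below 0.066 m and value of joint shim_a above 0.37 rad and value of joint each of shim_b, shim_c, shim_d below 0.22 rad and velocity of joint shim_a below 0.05 rad/s) or (height (world z) of corner_b below 0.066 m and value of joint shim_b above 0.37 rad and value of joint each of shim_a, shim_c, shim_d below 0.22 rad and velocity of joint shim_b below 0.05 rad/s) or (height (world z) of corner_c below 0.066 m and value of joint shim_c above 0.37 rad and value of joint each of shim_a, shim_b, shim_d below 0.22 rad and velocity of joint shim_c below 0.05 rad/s) or (height (world z) of corner_d below 0.066 m and value of joint shim_d above 0.37 rad and value of joint each of shim_a, shim_b, shim_c below 0.22 rad and velocity of joint shim_d below 0.05 rad/s))); the robot touches nothing.
It fails at once if a shim pressed down (joint above 0.25) at a corner that is not rocked down ((value of joint shim_a above 0.25 rad and not (height (world z) of corner_a below 0.066 m)) or (value of joint shim_b above 0.25 rad and not (height (world z) of corner_b below 0.066 m)) or (value of joint shim_c above 0.25 rad and not (height (world z) of corner_c below 0.066 m)) or (value of joint shim_d above 0.25 rad and not (height (world z) of corner_d below 0.066 m))).
It fails at once if a shim prised up (joint below -0.12) (value of joint any of shim_a, shim_b, shim_c, shim_d below -0.12 rad).
It fails at once if a loose bystander moved by more than 20 mm, lifted or knocked over (distance of any of socket, plug_gauge, wrench, specimen, carton, oil_bottle from where it was at the start of the episode above 0.02 m or angle between any of socket, plug_gauge, wrench, specimen, carton, oil_bottle's own z axis and vertical above 0.5 rad).
It also fails if it takes over 58 s, if anything falls off the work surface, if the arm or the gripper's body presses on something with over 40 N, if the wrist force passes 120 N, or if a joint passes its speed limit or range.

## Working session

There is one attempt and no reset: what is moved stays moved. The work goes in short steps, Python scripts to look and compute and a tool call to move; the robot and the scene stay as the last step left them, time stands still between calls to the robot, and variables do not carry over. Pictures are saved under pics/ and viewed, at most 10 in all, crops included, and the job is handed in when it is done.

Besides the shell and the picture viewer there is one more tool, called after ">>>" as name(argument=value, ...) on one line, values as JSON. drive_tool: Moves the arm, as the interface text tells. Shifts and turns lie within -1 to 1; 1 stands for 0.1 m of shift or pi/4 rad of turn. Its arguments: {"type":"object","properties":{"commands":{"type":"string"},"force":{"type":"number"}},"required":["commands"]}

```bash
mkdir -p pics; cat > h.py <<'E'
import numpy as np, cv2
from rig import *
from scipy.spatial.transform import Rotation as R
def K(p):
    f=p["pixels"].shape[0]/2/np.tan(np.radians(p["fov_y"])/2); return f
def proj(p,X):
    q=p["attitude"]; r=R.from_quat([q[1],q[2],q[3],q[0]]).as_matrix() if np.size(q)==4 else np.array(q)
    c=(np.atleast_2d(X)-p["position"])@r
    s=c[:,:2]/c[:,2:]; s=s*(1+p["k1"]*(s**2).sum(1,keepdims=True))
    return s*K(p)+[p["cx"],p["cy"]]
def ray(p,uv,z):
    q=p["attitude"]; r=R.from_quat([q[1],q[2],q[3],q[0]]).as_matrix() if np.size(q)==4 else np.array(q)
    d=(np.array(uv,float)-[p["cx"],p["cy"]])/K(p); s=d.copy()
    for _ in range(20): s=d/(1+p["k1"]*(s@s))
    v=r@[s[0],s[1],1]; o=np.array(p["position"],float)
    return o+v*(z-o[2])/v[2]
E
python3 - <<'E'
from h import *
s=sense(); print(s); print(tips_ahead)
for n in("top","scene"):
    p=capture(n); cv2.imwrite(f"pics/{n}0.png",cv2.resize(p["pixels"],(800,600)))
    print({k:v for k,v in p.items() if k!="pixels"})
    for o in("base","plate","corner_a","shim_a_tip","socket","plug_gauge"):
        print(o,[(np.round(b["position"],1).tolist(),round(b["confidence"],2)) for b in boxes_of(p,o)][:6])
E
```

```text
{'time_s': 0.0, 'joints': array([-1.51838835e+00,  3.13441350e-01,  1.49844047e+00, -7.63467361e-08,
        1.33101419e+00, -2.23428754e-01]), 'dq': array([-0.00031779, -0.00037796,  0.00074768,  0.00027786,  0.00064415,
        0.00017396]), 'tau': array([-5.91250828e-04, -4.12270367e+01, -2.59749180e+01, -2.12409213e-04,
        4.04027553e-03,  2.14050840e-05]), 'eef_pos': array([ 142.94570736, -504.91497006,  247.7382167 ]), 'ee_rot': array([-6.49300692e-04,  9.90504116e-01,  1.37481528e-01,  5.56204646e-05]), 'force': array([ 0.06771853, -0.43911551, -0.33287807]), 'wrist_torque': array([0.00464729, 0.02513295, 0.07606362]), 'grip_force': 0.0, 'grip_width': 1.0019467163754847}
17.0
{'fov_y': 42.644511619218044, 'cx': 268.85414557348986, 'cy': 188.71851791164337, 'k1': -0.12920990572697857, 'position': array([ 324.28033664,  -21.76094819, 1705.97831031]), 'attitude': array([ 0.04693267, -0.69905654,  0.71257943, -0.03671288]), 'shot': 1}
base [([297.9, 174.8], 0.87)]
plate []
corner_a [([300.7, 171.5], 0.94)]
shim_a_tip [([343.0, 176.2], 0.45), ([267.6, 204.6], 0.39)]
socket [([256.5, 182.8], 0.52), ([388.8, 194.2], 0.26)]
plug_gauge []
{'fov_y': 48.46594869508526, 'cx': 246.84253956939912, 'cy': 191.10546001513808, 'k1': -0.026332985636275782, 'position': array([ 999.02025886, -576.96017881,  880.44102609]), 'attitude': array([-0.33707348,  0.87821478,  0.31926706, -0.11484256]), 'shot': 2}
base [([230.4, 240.8], 0.79)]
plate [([232.2, 225.7], 0.7)]
corner_a [([229.4, 223.7], 0.79)]
shim_a_tip [([230.9, 180.2], 0.45)]
socket [([256.9, 189.8], 0.58)]
plug_gauge []
```

```bash
python3 - <<'E'
import cv2
a=cv2.imread("pics/top0.png"); 
b=cv2.imread("pics/scene0.png"); 
x=a[160:410,310:660]; cv2.imwrite("pics/topc.png",cv2.resize(x,None,fx=2.25,fy=2.25,interpolation=cv2.INTER_CUBIC))
E
```

```text
(no output)
```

View pics/scene0.png

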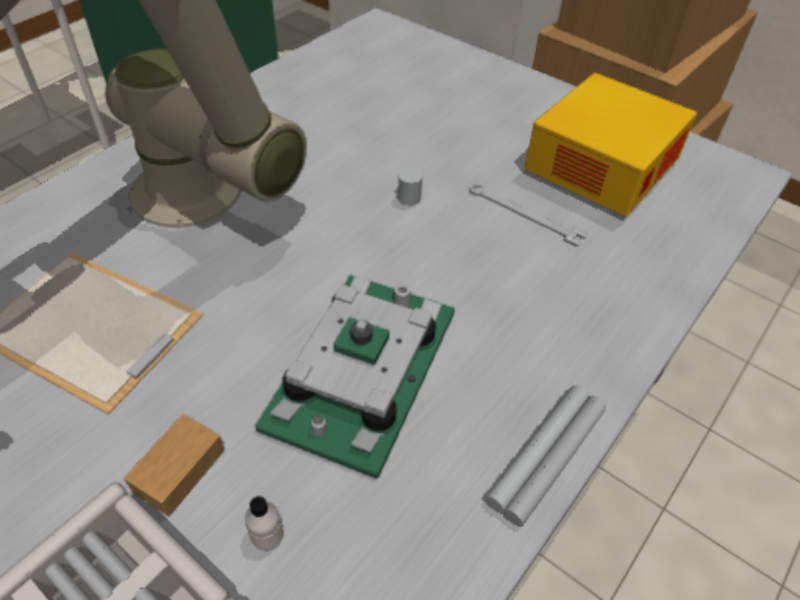

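View pics/topc.png

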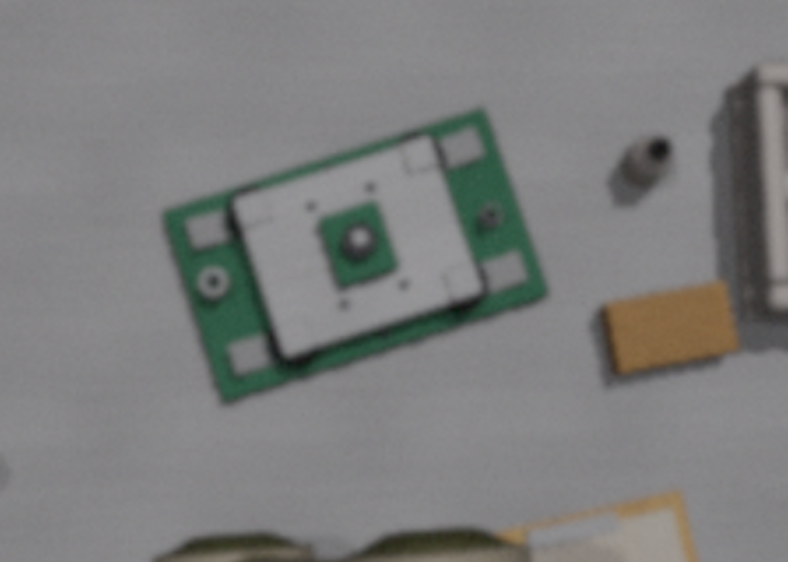

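The scene view shows the base with the plate, plug gauge on its right apron and socket on its left. The top crop shows base corners at about (485,108), (550,295), (222,403) and (163,213), so it is yawed by about 15-20 degrees.

```bash
python3 - <<'E'
from h import *
from scipy.optimize import least_squares
def bl(p,P,z=None):
    x,y,t=P; return lambda L: np.c_[np.atleast_2d(L)[:,:2]@np.array([[np.cos(t),np.sin(t)],[-np.sin(t),np.cos(t)]])+[x,y],np.atleast_2d(L)[:,2]]
p=capture("top"); q=capture("scene")
a=(np.array([[485,108],[550,295],[222,403],[163,213]])/2.25+[310,160])*.64
C=np.array([[100,-170,20],[-100,-170,20],[-100,170,20],[100,170,20]])
W=np.array([ray(p,u,20) for u in a]); c=W[:,:2].mean(0); e=W[0]-W[1]
print(W.round(0)); P0=[*c,np.arctan2(e[1],e[0])]; print(P0)
def mask(p,P):
    h=cv2.cvtColor(p["pixels"],cv2.COLOR_BGR2HSV); m=cv2.inRange(h,(50,90,25),(90,255,255))
    m2=np.zeros_like(m); cv2.fillConvexPoly(m2,proj(p,bl(p,P)(C*[1.15,1.15,1])).astype(np.int32),255)
    return m&m2
def sil(p,P):
    L=bl(p,P)(np.r_[C,C*[1,1,0]]); return cv2.convexHull(proj(p,L).astype(np.float32))
def bpts(p,P):
    h=cv2.convexHull(cv2.findNonZero(mask(p,P))); 
    # dense points on hull edges longer than 8px
    h=h[:,0].astype(float);o=[]
    for u,v in zip(h,np.roll(h,-1,0)):
        n=np.linalg.norm(u-v)
        if n>8: o+=[u+(v-u)*k for k in np.linspace(.1,.9,int(n/3))]
    return np.array(o)
for name,ps in(("top",[p]),("scene",[q]),("both",[p,q])):
    B=[bpts(k,P0) for k in ps]
    f=lambda P: np.concatenate([[cv2.pointPolygonTest(sil(k,P),tuple(map(float,u)),True)-.5 for u in b] for k,b in zip(ps,B)])
    r=least_squares(f,P0,loss="soft_l1",diff_step=1e-3); print(name,r.x.round(3),np.sqrt((r.fun**2).mean()).round(2))
P=r.x; np.save("P.npy",P)
I={"corner_"+n:(sx*65,sy*85,70) for n,sx,sy in zip("abcd",(-1,-1,1,1),(1,-1,-1,1))}
I|={"tip_"+n:(sx*65,sy*149,40) for n,sx,sy in zip("abcd",(-1,-1,1,1),(1,-1,-1,1))}
for k,v in I.items(): print(k,bl(p,P)([v])[0].round(1))
for n,k in(("t",p),("s",q)):
    im=cv2.resize(k["pixels"],None,fx=4,fy=4,interpolation=cv2.INTER_CUBIC)
    for v in list(I.values()): cv2.circle(im,tuple(((proj(k,bl(k,P)([v]))[0]+.5)*4).astype(int)),3,(0,0,255),-1)
    cv2.polylines(im,[((proj(k,bl(k,P)(C))+.5)*4).astype(np.int32)],True,(255,0,255),1)
    u=(proj(k,bl(k,P)([[0,0,20]]))[0]*4).astype(int)
    cv2.imwrite(f"pics/ov_{n}.png",im[u[1]-300:u[1]+300,u[0]-350:u[0]+350])
E
```

```text
[[ 717. -239.   20.]
 [ 527. -297.   20.]
 [ 428.   28.   20.]
 [ 617.   83.   20.]]
[np.float64(572.121833405743), np.float64(-106.36894563314556), np.float64(0.29417815337658)]
top [ 5.73689e+02 -1.04030e+02  2.98000e-01] 0.83
scene [ 5.74368e+02 -1.05856e+02  2.95000e-01] 0.79
both [ 5.74166e+02 -1.05330e+02  2.96000e-01] 0.83
corner_a [487.2 -43.   70. ]
corner_b [ 536.8 -205.6   70. ]
corner_c [ 661.1 -167.7   70. ]
corner_d [611.6  -5.1  70. ]
tip_a [468.6  18.2  40. ]
tip_b [ 555.4 -266.8   40. ]
tip_c [ 679.8 -228.9   40. ]
tip_d [592.9  56.1  40. ]
```

View pics/ov_s.png

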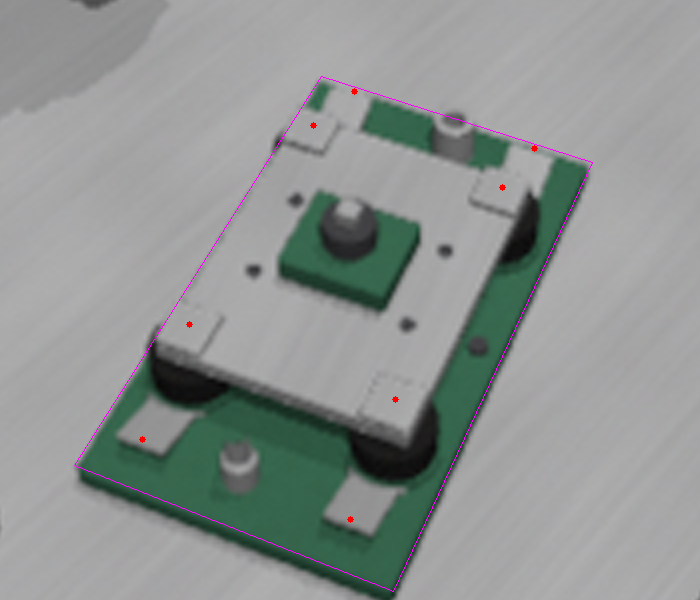

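View pics/ov_t.png

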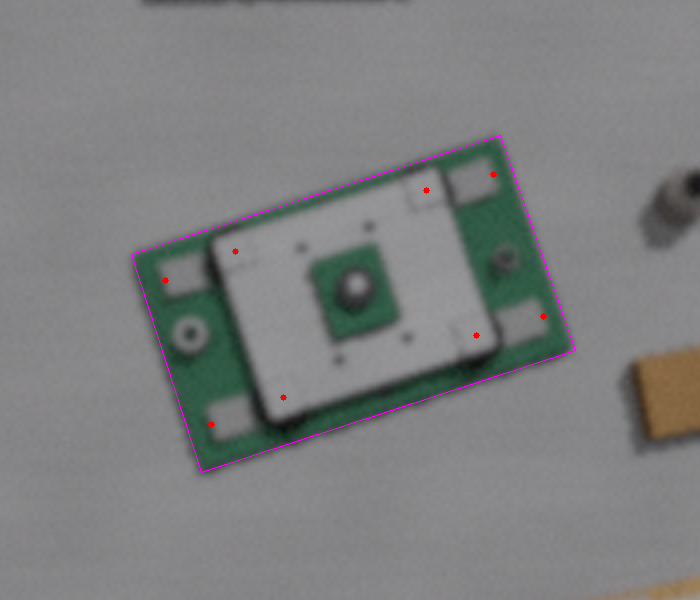

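Overlays agree with both pictures (pads and tips marked on target), so the pose is good to about 2 mm; the tool yaw (0.276) already matches the base (0.296). Moving above pad b, shutting the fingers on the way.

>>> drive_tool(commands="0.26 0.2 -0.05 0 0 0 0;0.26 0.2 -0.05 0 0 0 0;0.26 0.2 -0.05 0 0 0 0;0.26 0.2 -0.05 0 0 0 0;0.26 0.2 -0.05 0 0 0 0;0.26 0.2 -0.05 0 0 0 0;0.26 0.2 -0.05 0 0 0 0;0.26 0.2 -0.05 0 0 0 0;0.26 0.2 -0.05 0 0 0 0;0.26 0.2 -0.05 0 0 0 0;0.26 0.2 -0.05 0 0 0 0;0.26 0.2 -0.05 0 0 0 0;0.26 0.2 -0.05 0 0 0 0;0.26 0.2 -0.05 0 0 0 0;0.26 0.2 -0.05 0 0 0 0;0 0 0 0 0 0 0;0 0 0 0 0 0 0")

```text
time_s: 2.22
eef_pos: [533.5, -204.1, 172.7]
ee_rot: [-0.0, 0.99, 0.139, -0.0]
force: [-0.2, -0.9, -0.7]
grip_width: -0.002
grip_force: 0.0
```

>>> drive_tool(commands="0.03 -0.02 -0.25 0 0 0 0;0 0 -0.25 0 0 0 0;0 0 -0.2 0 0 0 0;0 0 -0.08 0 0 0 0;0 0 -0.04 0 0 0 0;0 0 0 0 0 0 0;0 0 0 0 0 0 0;0 0 0 0 0 0 0")

```text
time_s: 2.88
eef_pos: [536.4, -207.7, 92.6]
ee_rot: [0.001, 0.991, 0.137, 0.001]
force: [0.1, -0.1, 0.3]
grip_width: 0.0
grip_force: 0.0
```

>>> drive_tool(commands="0 0 -0.015 0 0 0 0;0 0 -0.015 0 0 0 0;0 0 -0.01 0 0 0 0;0 0 0 0 0 0 0;0 0 0 0 0 0 0")

```text
time_s: 3.3
eef_pos: [536.0, -207.1, 87.3]
ee_rot: [-0.0, 0.99, 0.138, -0.0]
force: [-0.8, 0.3, -0.8]
grip_width: 0.001
grip_force: 0.0
```

>>> drive_tool(commands="0 0 -0.01 0 0 0 0;0 0 -0.01 0 0 0 0;0 0 0 0 0 0 0;0 0 0 0 0 0 0")

```text
time_s: 3.63
eef_pos: [536.2, -207.3, 86.5]
ee_rot: [0.0, 0.99, 0.138, 0.0]
force: [-3.0, 1.1, 11.1]
grip_width: 0.001
grip_force: 5.2
```

>>> drive_tool(commands="0 0 -0.01 0 0 0 0;0 0 -0.01 0 0 0 0;0 0 0 0 0 0 0;0 0 0 0 0 0 0")

```text
time_s: 3.97
eef_pos: [536.4, -207.4, 86.4]
ee_rot: [0.001, 0.99, 0.138, 0.001]
force: [-9.8, 4.1, 27.0]
grip_width: 0.003
grip_force: 13.4
```

b is sound. On to c.

>>> drive_tool(commands="0 0 0.15 0 0 0 0;0 0 0.15 0 0 0 0;0.31 0.1 0 0 0 0 0;0.31 0.1 0 0 0 0 0;0.31 0.1 0 0 0 0 0;0.31 0.1 0 0 0 0 0;0 0 -0.1 0 0 0 0;0 0 -0.1 0 0 0 0;0 0 0 0 0 0 0;0 0 0 0 0 0 0;0 0 0 0 0 0 0")

```text
time_s: 4.88
eef_pos: [659.3, -167.8, 93.7]
ee_rot: [0.0, 0.991, 0.137, -0.0]
force: [-0.3, 0.2, -0.1]
grip_width: -0.001
grip_force: 0.0
```

>>> drive_tool(commands="0 0 -0.02 0 0 0 0;0 0 -0.02 0 0 0 0;0 0 -0.01 0 0 0 0;0 0 -0.01 0 0 0 0;0 0 -0.01 0 0 0 0;0 0 0 0 0 0 0;0 0 0 0 0 0 0")

```text
time_s: 5.47
eef_pos: [660.0, -167.2, 86.7]
ee_rot: [0.0, 0.991, 0.137, 0.0]
force: [-1.4, 1.0, 3.7]
grip_width: -0.004
grip_force: 1.8
```

>>> drive_tool(commands="0 0 -0.01 0 0 0 0;0 0 -0.01 0 0 0 0;0 0 -0.01 0 0 0 0;0 0 0 0 0 0 0;0 0 0 0 0 0 0")

```text
time_s: 5.88
eef_pos: [660.1, -167.3, 86.5]
ee_rot: [0.001, 0.99, 0.138, 0.001]
force: [-10.7, 2.8, 21.2]
grip_width: 0.003
grip_force: 10.6
```

c is sound. On to d, over the post's height.

>>> drive_tool(commands="0 0 0.25 0 0 0 0;0 0 0.3 0 0 0 0;-0.12 0.4 0 0 0 0 0;-0.12 0.4 0 0 0 0 0;-0.12 0.4 0 0 0 0 0;-0.12 0.41 0 0 0 0 0;0 0 -0.25 0 0 0 0;0 0 -0.2 0 0 0 0;0 0 0 0 0 0 0;0 0 0 0 0 0 0;0 0 0 0 0 0 0")

```text
time_s: 6.8
eef_pos: [613.0, -7.9, 94.4]
ee_rot: [0.0, 0.991, 0.137, 0.001]
force: [0.4, -0.9, -0.0]
grip_width: -0.002
grip_force: 0.0
```

>>> drive_tool(commands="0 0.02 -0.02 0 0 0 0;0 0 -0.02 0 0 0 0;0 0 -0.02 0 0 0 0;0 0 -0.01 0 0 0 0;0 0 -0.01 0 0 0 0;0 0 0 0 0 0 0;0 0 0 0 0 0 0")

```text
time_s: 7.38
eef_pos: [612.6, -5.6, 86.6]
ee_rot: [0.0, 0.991, 0.137, 0.001]
force: [-2.2, 0.1, 8.6]
grip_width: -0.002
grip_force: 4.3
```

>>> drive_tool(commands="0 0 -0.01 0 0 0 0;0 0 -0.01 0 0 0 0;0 0 -0.01 0 0 0 0;0 0 0 0 0 0 0;0 0 0 0 0 0 0")

```text
time_s: 7.8
eef_pos: [612.8, -5.7, 86.4]
ee_rot: [0.001, 0.99, 0.138, 0.001]
force: [-12.5, 0.7, 30.2]
grip_width: 0.003
grip_force: 15.1
```

d is sound, leaving a.

>>> drive_tool(commands="0 0 0.15 0 0 0 0;0 0 0.15 0 0 0 0;-0.31 -0.1 0 0 0 0 0;-0.31 -0.1 0 0 0 0 0;-0.31 -0.1 0 0 0 0 0;-0.31 -0.08 0 0 0 0 0;0 0 -0.1 0 0 0 0;0 0 -0.1 0 0 0 0;0 0 0 0 0 0 0;0 0 0 0 0 0 0;0 0 0 0 0 0 0")

```text
time_s: 8.72
eef_pos: [489.2, -43.3, 92.3]
ee_rot: [0.0, 0.99, 0.138, 0.0]
force: [-0.4, -0.3, 0.3]
grip_width: 0.003
grip_force: 0.0
```

>>> drive_tool(commands="0 0 -0.02 0 0 0 0;0 0 -0.02 0 0 0 0;0 0 -0.02 0 0 0 0;0 0 -0.01 0 0 0 0;0 0 -0.01 0 0 0 0;0 0 -0.01 0 0 0 0;0 0 0 0 0 0 0;0 0 0 0 0 0 0")

```text
time_s: 9.38
eef_pos: [488.2, -43.3, 83.7]
ee_rot: [-0.0, 0.99, 0.138, -0.0]
force: [-2.8, 0.8, 7.9]
grip_width: -0.002
grip_force: 3.8
```

>>> drive_tool(commands="0 0 -0.01 0 0 0 0;0 0 -0.01 0 0 0 0;0 0 -0.01 0 0 0 0;0 0 0 0 0 0 0;0 0 0 0 0 0 0")

```text
time_s: 9.8
eef_pos: [487.9, -43.1, 81.0]
ee_rot: [-0.0, 0.99, 0.138, -0.001]
force: [-8.1, 2.8, 14.6]
grip_width: -0.001
grip_force: 6.9
```

Corner a drops. Press it on to the stop.

>>> drive_tool(commands="0 0 -0.01 0 0 0 0;0 0 -0.01 0 0 0 0;0 0 -0.01 0 0 0 0;0 0 0 0 0 0 0;0 0 0 0 0 0 0;0 0 0 0 0 0 0")

```text
time_s: 10.3
eef_pos: [487.8, -43.1, 80.0]
ee_rot: [-0.0, 0.99, 0.138, -0.001]
force: [-18.3, 5.5, 39.4]
grip_width: 0.007
grip_force: 20.0
```

Corner a is at the bottom (about 7 mm down). Now shim a.

>>> drive_tool(commands="0 0 0.1 0 0 0 0;0 0 0.2 0 0 0 0;0 0 0.05 0 0 0 0;-0.06 0.19 0 0 0 0 0;-0.06 0.19 0 0 0 0 0;-0.06 0.19 0 0 0 0 0;0 0 -0.2 0 0 0 0;0 0 -0.2 0 0 0 0;0 0 0 0 0 0 0;0 0 0 0 0 0 0;0 0 0 0 0 0 0")

```text
time_s: 11.22
eef_pos: [470.8, 13.3, 72.9]
ee_rot: [0.0, 0.991, 0.137, 0.0]
force: [0.5, 0.6, 0.8]
grip_width: -0.0
grip_force: 0.0
```

>>> drive_tool(commands="0 0 -0.06 0 0 0 0;0 0 -0.06 0 0 0 0;0 0 -0.03 0 0 0 0;0 0 -0.03 0 0 0 0;0 0 -0.03 0 0 0 0;0 0 -0.03 0 0 0 0;0 0 0 0 0 0 0;0 0 0 0 0 0 0")

```text
time_s: 11.88
eef_pos: [470.3, 13.5, 48.2]
ee_rot: [0.0, 0.991, 0.138, -0.0]
force: [-0.4, 0.3, -1.0]
grip_width: -0.005
grip_force: 0.0
```

>>> drive_tool(commands="0 0 -0.02 0 0 0 0;0 0 -0.02 0 0 0 0;0 0 -0.02 0 0 0 0;0 0 -0.02 0 0 0 0;0 0 -0.01 0 0 0 0;0 0 0 0 0 0 0;0 0 0 0 0 0 0")

```text
time_s: 12.47
eef_pos: [470.4, 13.7, 39.5]
ee_rot: [-0.0, 0.991, 0.137, 0.0]
force: [-0.3, 3.4, 5.2]
grip_width: -0.003
grip_force: 2.9
```

>>> drive_tool(commands="0 0 -0.01 0 0 0 0;0 0 -0.01 0 0 0 0;0 0 -0.01 0 0 0 0;0 0 0 0 0 0 0;0 0 0 0 0 0 0;0 0 0 0 0 0 0")

```text
time_s: 12.97
eef_pos: [470.7, 13.7, 38.5]
ee_rot: [0.0, 0.99, 0.138, 0.001]
force: [-9.8, 4.2, 33.9]
grip_width: 0.005
grip_force: 17.1
```

```bash
python3 - <<'E'
from h import *
o=[]
for n in("scene","top"):
    k=capture(n); u=proj(k,[[480,-10,40]])[0]; im=cv2.resize(k["pixels"],None,fx=5,fy=5,interpolation=cv2.INTER_CUBIC); u=(u*5).astype(int)
    o.append(im[u[1]-250:u[1]+250,u[0]-200:u[0]+200])
cv2.imwrite("pics/press.png",np.hstack(o))
E
```

```text
(no output)
```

View pics/press.png

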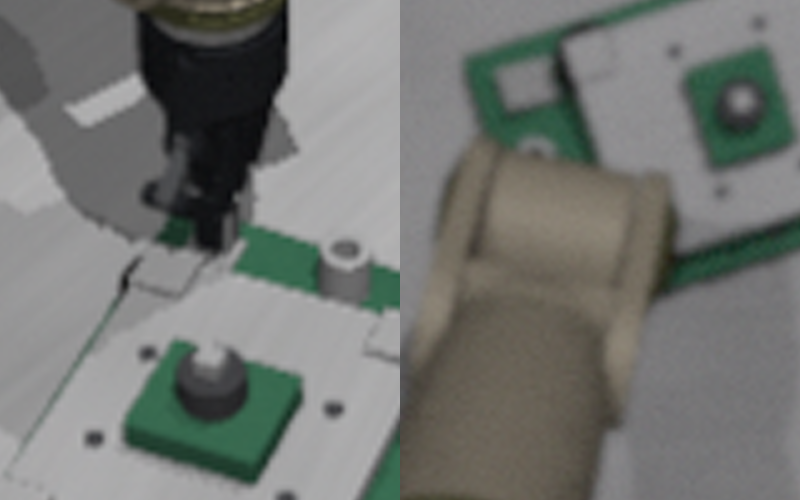

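The tips press on tongue a, beyond pad a (around (215,245) in the left half). Lift away and inspect.

>>> drive_tool(commands="0 0 0.1 0 0 0 0;0 0 0.25 0 0 0 0;0 0 0.4 0 0 0 0;0 0 0.4 0 0 0 0;-0.2 0.1 0.3 0 0 0 0;-0.35 0.2 0 0 0 0 0;-0.35 0.2 0 0 0 0 0;-0.2 0.35 0 0 0 0 0;-0.2 0.35 0 0 0 0 0;-0.1 0.35 0 0 0 0 0;0 0.35 0 0 0 0 0;0 0 0 0 0 0 0;0 0 0 0 0 0 0")

```text
time_s: 14.15
eef_pos: [329.9, 204.5, 181.1]
ee_rot: [0.0, 0.99, 0.139, -0.0]
force: [0.7, -0.3, -0.2]
grip_width: -0.0
grip_force: 0.0
```

```bash
python3 - <<'E'
from h import *
print(sense()["eef_pos"])
P=np.load("P.npy");x,y,t=P;M=np.array([[np.cos(t),np.sin(t)],[-np.sin(t),np.cos(t)]])
B=lambda L:np.c_[np.array(L,float)[:,:2]@M+[x,y],np.array(L,float)[:,2]]
o=[]
for n in("scene","top"):
    k=capture(n); u=(proj(k,B([[0,110,30]]))[0]*6).astype(int); im=cv2.resize(k["pixels"],None,fx=6,fy=6,interpolation=cv2.INTER_CUBIC)
    for sx in(-1,1):
        for yy,z,c in((149,40,(0,0,255)),(153,23,(255,0,0))):
            e=proj(k,B([[sx*65-15,yy,z],[sx*65+15,yy,z]]))*6
            cv2.line(im,tuple(e[0].astype(int)),tuple(e[1].astype(int)),c,1)
    o.append(im[u[1]-250:u[1]+250,u[0]-200:u[0]+200])
cv2.imwrite("pics/after.png",np.hstack(o))
E
```

```text
[329.88368012 204.50897811 181.07659921]
```

View pics/after.png

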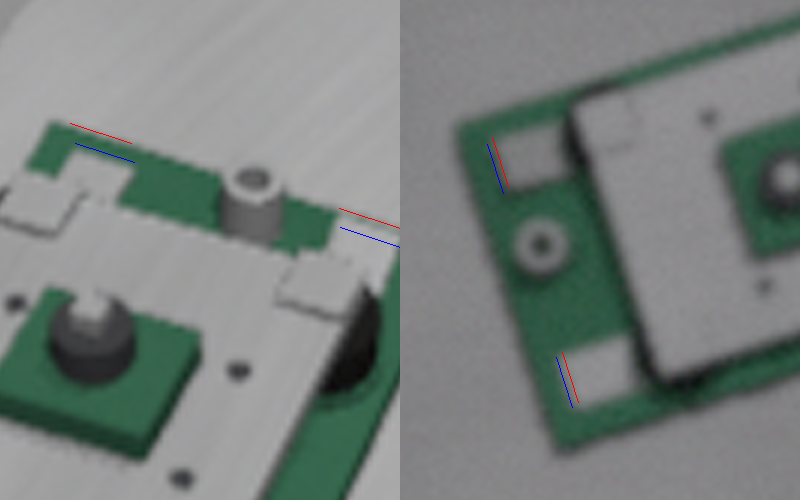

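Tongue a now lies on the flat line (its end at about (105,155) left half), while d's end is still at the bent-up line; socket stands untouched. Handing in.

```bash
python3 -c "
from rig import finish_job; print(finish_job())"
```

```text
the job is handed in; nothing more can be done
None
```

Corner a (near-left) was the rocking one: I pressed it down about 7 mm, pressed its shim flat (confirmed in the pictures), left the other three shims untouched, and handed the job in at about 14 s of the 58 s allowed; the hand-in returned no verdict.

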